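Set the kitchen timer by its thumbwheels and start it

ROBOT

A 6-joint arm with a two-finger parallel gripper is mounted at the origin on a cart in front of the work surface, level with it; the furniture and walls round the work are solid. World frame = base frame: x ahead of the robot, y to its left, z up, the work surface at z = 0. Lengths are in mm, angles in rad, forces in N, time in s.
With the tool pointing down it reaches from about 225 to 725 mm from the base axis. Payload 3.1 kg.
Tool frame: the origin (TCP) lies between the finger pads; the fingertips stand 17 mm ahead of it and the grasp point (between the pads) lies 2 mm behind it; z points along the fingers, y is the line along which they close (so a half turn about z gives the same grasp; the last joint's range is limited). The gripper opens to 85 mm and grips with 20 to 120 N. Pads are 22 mm wide; open, the fingers measure 114 mm over their backs; the gripper's body (76 mm by 85 mm) begins 54 mm behind the grasp point. The pads swing forward as they close: fully open they stand 13 mm farther back than shut.
Start: joints at [-1.306, 0.048, 0.099, 1.622, 0, 1.443], TCP at [200.942, -485.015, 248.312] pointing down, gripper open.
Joint ranges: [-2.91, 2.91], [-0.99, 1.94], [-1.21, 1.42], [-2.12, 2.29], [-1.49, 1.47], [-3.14, 3.14]. Speed limits (rad/s): [2.79, 2.79, 3.14, 3.14, 3.14, 3.14].

INTERFACE

Orientations are given as a unit quaternion [w, x, y, z].
In Python, from rig import monitor, vision, env gives the robot as it stands. The module is installed in compiled form; this text tells all that it offers.
- The arm moves only by the shell command python3 -m pendant 'ROWS' [FORCE]. ROWS is text: rows parted by semicolons, each of 7 numbers parted by spaces: the shift along the tool's x, y, z in cm, then the turn, a rotation vector about the tool's x, y, z in degrees, then the gripper command: -1 is shut, 1 is fully open, values between are in proportion. In form: tx ty tz rx ry rz fingers; .... A call has exactly 5 rows; each row shifts and turns the commanded pose from where the row before left it, along the tool's axes as they then stand; what a row does not reach is not made up. A row lasts 1/10 s, in which the tool goes at most 50 mm and 8.59 degrees, less where a joint would pass 70% of its speed; a pose out of reach is approached as far as the arm can. A call with a gripper value outside its range is refused whole. The fingers move at their own pace and stop on an object; FORCE is the grip in N (left out, the last holds). Time passes only in rows, so rows that do not move let the fingers close, or fill a call up. It gives the time, the measured TCP pose, the force, the opening and the grip force at its end, in the units of the state.
- monitor.sense(): the state, without advancing time (a new reading comes with each control period).
- vision.capture(name): name is "scene" or "top" or "wrist"; returns (picture, depth): 480x640x3 uint8, red, green, blue; 480x640 float32, mm along the optical axis (not along the pixel's ray), 0 where there is no reading.
- vision.camera_params(name): a dict with "fx", "fy", "cx", "cy" (pixels), "rvec" (rotation vector, rad) and "tvec" (3), from world to camera coordinates, as OpenCV has them; the wrist camera has in their place "T_tool_cam" (4x4, takes a point from camera to tool coordinates, whose origin is the TCP and whose axes are the flange's). Camera axes: x right, y down, z forward; pixel columns grow to the right and rows downward; lengths in mm; the calibration is good to about 2 mm. The wrist camera is an equidistant fisheye: a pixel r from the principal point sees the ray r / f radians off the axis. A picture is of the moment at which its call begins: read the wrist's pose just before it. camera_params takes no time and is no camera call.
- env.job_done(): hands the job in; it is judged then, once.
The state is a dict: "t": time; "qpos": joint angles; "joint_velocities": joint speeds; "tau": joint torques, N m; "tool_pos": TCP position; "eef_rot": TCP orientation; "wrist_force": force on the tool from outside, world axes, zero at the start; "torque": the same for the moment, N m; "finger_gap": opening from 0.0 (shut) to 1.0 (fully open); "grasp_force": force on a finger pad.
Only numpy, scipy, OpenCV 4.12 (cv2) and the standard library are available. Lean on these libraries where they do the work, as an engineer would, in place of code of your own. Each camera call takes 0.05 s, during which the arm holds its last target. There are 200 camera calls.

TASK

Set the blue kitchen timer to 35 by rolling its two thumbwheels, click by click: 3 on top of the left wheel (tens), 5 on top of the right wheel (units). Then press the green button fully down to start the timer, and let go. Press gently (the wheels are worn and sit at slightly different heights, so feel for them), and do not shift the mug, the spice jar or the thread spool that stand round the timer.

Things in the scene. Friction and masses are not known exactly. Their poses are not given: they have to be found in the camera images.
- timer: kitchen timer, fixed: blue case with white top, 120 (x) by 190 (y) by 60 mm high; origin under its centre on the worktop, x to its back (away from the robot), y to its left seen from the front, z up. On top, at x = 0: tens wheel (y = +55 mm), units wheel (y = 0), green start button (y = -60 mm). Wheel axles run along y, 44 mm above the worktop
- tens_wheel (a joint): left (tens) digit wheel: white, 35 mm radius, 22 mm wide, black digits 0 to 9 round its rim; shows the digit on top, between the red marks. Value in rad: 0 with 0 on top, 0.6283 more per digit (1.885 with 3 on top), stops at 0 and 9 (0 to 5.655). Pulling its top to the timer's front (-x) raises the digit, pushing to +x lowers it
- units_wheel (a joint): right (units) digit wheel: white, 35 mm radius, 22 mm wide, black digits 0 to 9 round its rim; shows the digit on top, between the red marks. Value in rad: 0 with 0 on top, 0.6283 more per digit (3.142 with 5 on top), stops at 0 and 9 (0 to 5.655). Pulling its top to the timer's front (-x) raises the digit, pushing to +x lowers it
- tens_top (a point): top of the tens wheel if unworn, 79 mm above the worktop, 19 mm above the case (fixed to the case); axes as the timer's. Worn, each wheel really sits 0 to 8 mm lower, not shown by any reading: feel for it. A detent draws a wheel to the nearest digit (1.3 N at the rim); a digit is 22 mm of rim travel, past half of it the wheel clicks over by itself
- units_top (a point): the same point of the units wheel. Under a light touch a fingertip slips on the rim; pressed down with about 4 to 11 N it rolls the wheel. The axles are sprung: from where it sits, a wheel sinks under the press (2 N to start, then 3.5 N per mm) up to 2.5 mm, where it stops hard
- start_button (a joint): travel of the start button, in m: 0 up, 0.005 fully down; a spring pushes it up again (5 N when fully down)
- start_button_top (a point): centre of the top of the green round start button (26 mm diameter, in a black collar of 42 mm), 81 mm above the worktop at rest (it goes down with the button)
- mug: blue dotted mug, 92x124x93 mm, standing loose to the left of the timer; origin under its centre
- spice_jar: spice jar with a black cap, 40 mm diameter, 105 mm high, standing loose behind the timer; origin under its centre
- thread_spool: red thread spool, 29 mm diameter, 46 mm high, standing loose to the right of the timer; origin under its centre

How it is judged (in metres and radians):
On the way, in this order (a step that is already met when the one before it is completed fails the run):
1. both wheels rest at 3 and 5, within 0.15 rad (value of joint tens_wheel between 1.735 and 2.035 rad and value of joint units_wheel between 2.992 and 3.292 rad and velocity of joint tens_wheel between -0.3 and 0.3 rad/s and velocity of joint units_wheel between -0.3 and 0.3 rad/s), for 0.2 s.
2. then the start button is pressed at least 4 mm down (value of joint start_button above 0.004 m), for 0.05 s.
At the end, for the whole second after the job is handed in: The tens wheel rests with 3 on top and the units wheel with 5 on top (each within 0.15 rad), and the start button has been pressed and is up again (within 1 mm) (all of step 1 and value of joint start_button below 0.001 m); the robot touches nothing.
It fails at once if the timer is pressed with more than 50 N (contact force between anything else and timer above 50 N).
It fails at once if the mug is shifted by more than 30 mm or tipped over (distance of mug from where it was at the start of the episode above 0.03 m or angle between mug's own z axis and vertical above 0.5 rad).
It fails at once if the spice jar is shifted by more than 30 mm or tipped over (distance of spice_jar from where it was at the start of the episode above 0.03 m or angle between spice_jar's own z axis and vertical above 0.5 rad).
It fails at once if the thread spool is shifted by more than 30 mm or tipped over (distance of thread_spool from where it was at the start of the episode above 0.03 m or angle between thread_spool's own z axis and vertical above 0.5 rad).
It also fails if it takes over 51 s, if anything falls off the work surface, if the arm or the gripper's body presses on something with over 40 N, if the wrist force passes 120 N, or if a joint passes its speed limit or range.

## Working session

There is one attempt and no reset: what is moved stays moved. The work goes in short steps, Python scripts to look and compute and a shell command to move; the robot and the scene stay as the last step left them, time stands still between calls to the robot, and variables do not carry over. Pictures are saved under pics/ and viewed, at most 10 in all, crops included, and the job is handed in when it is done.

```bash
mkdir -p pics; cat > h.py <<'E'
import numpy as np,cv2
from scipy.spatial.transform import Rotation as R
from rig import monitor,vision,env
def cam(n):
    p=vision.camera_params(n);K=np.array([[p['fx'],0,p['cx']],[0,p['fy'],p['cy']],[0,0,1]]);M=R.from_rotvec(np.ravel(p['rvec'])).as_matrix()
    return K,M,np.ravel(p['tvec'])
def ray(n,uv,z):
    K,M,t=cam(n);d=M.T@np.linalg.solve(K,np.array([uv[0],uv[1],1.]));c=-M.T@t
    return c+d*(z-c[2])/d[2]
def proj(n,P):
    K,M,t=cam(n);q=K@(M@np.array(P,float)+t);return q[:2]/q[2]
def sv(n,im):cv2.imwrite('pics/'+n+'.png',im[:,:,::-1])
E
python3 - <<'E'
from h import *
s=monitor.sense();print({k:np.round(v,3) for k,v in s.items()}); print(R.from_quat(np.roll(s['eef_rot'],-1)).as_matrix().round(2))
for n in('top','scene'):
    im,d=vision.capture(n);sv(n+'0',im);np.savez('pics/'+n,im=im,d=d);K,M,t=cam(n);print(n,K[0,0],-M.T@t,M.round(2).tolist())
E
```

```text
{'t': np.float64(0.0), 'qpos': array([-1.306,  0.049,  0.098,  1.622, -0.   ,  1.443]), 'joint_velocities': array([-0.001,  0.   ,  0.001, -0.001, -0.001,  0.001]), 'tau': array([-0.0000e+00, -3.3878e+01,  3.2002e+01,  2.0000e-02, -0.0000e+00,
        0.0000e+00]), 'tool_pos': array([ 200.812, -484.465,  247.134]), 'eef_rot': array([-0.001,  0.981,  0.195, -0.   ]), 'wrist_force': array([0.059, 0.919, 0.218]), 'torque': array([-0.018,  0.026,  0.019]), 'grasp_force': np.float64(0.0), 'finger_gap': np.float64(1.002)}
[[ 0.92  0.38 -0.  ]
 [ 0.38 -0.92  0.  ]
 [ 0.   -0.   -1.  ]]
top 508.07006240539835 [446.24730906 141.65055158 896.97296115] [[0.01, -1.0, 0.01], [-0.99, -0.01, -0.17], [0.17, -0.01, -0.99]]
scene 553.8694258194911 [-108.89344295  473.98490634  772.41146131] [[-0.42, -0.91, 0.01], [-0.61, 0.28, -0.74], [0.67, -0.32, -0.67]]
```

View pics/top0.png

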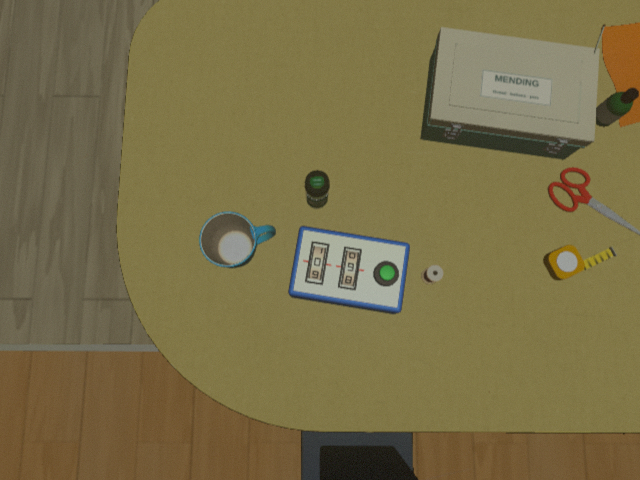

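View pics/scene0.png

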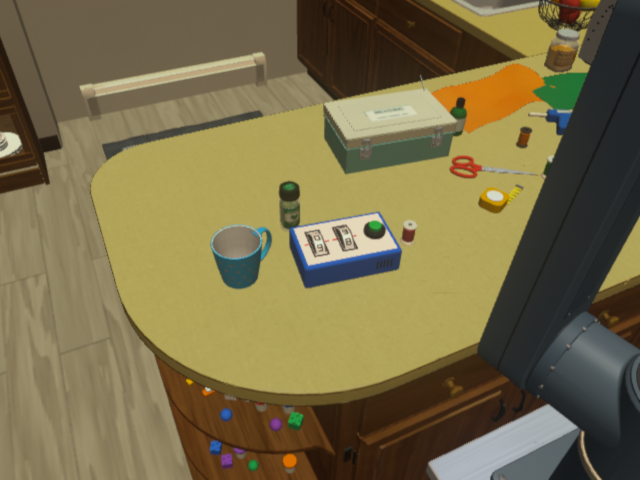

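The top view shows the timer centred near (350,270), with the tens wheel at (317,263) reading about 0, the units wheel at (350,268) reading about 9 and the green button at (386,273). The jar is at (317,187), the mug at (229,240) and the spool at (434,273). Next I measure the timer's pose and enlarge the wheels.

```bash
cat > m.py <<'E'
from h import *
for n in('top','scene'):
    im=np.load('pics/%s.npz'%n)['im'];hsv=cv2.cvtColor(im,cv2.COLOR_RGB2HSV)
    box=dict(top=(280,215,420,325),scene=(285,205,410,290))[n]
    def mk(lo,hi):
        m=cv2.inRange(hsv,lo,hi);q=np.zeros_like(m);x0,y0,x1,y1=box;q[y0:y1,x0:x1]=m[y0:y1,x0:x1];return q
    g=mk((45,120,60),(75,255,255));c=max(cv2.findContours(g,0,2)[0],key=cv2.contourArea)
    if n=='top': m=cv2.moments(c);uv=(m['m10']/m['m00'],m['m01']/m['m00'])
    else: uv=cv2.minAreaRect(c)[0]
    B=ray(n,uv,81);print(n,'button',np.round(uv,1),B.round(1))
    if n=='top':
        b=mk((105,120,60),(130,255,255));b=cv2.findContours(b,0,2)[0];c=max(b,key=cv2.contourArea)
        P=np.array([ray(n,p[0],60)[:2] for p in cv2.convexHull(c)],np.float32);r=cv2.minAreaRect(P);print('case60',r)
        a=r[2]; 
        if r[1][0]>r[1][1]: a-=90   # long side is y
        C=np.array(r[0]);th=np.radians(a);print('centre',C,'yaw',a)
        for s in (0,180):
            t=th+np.radians(s);print(s,'button predicted',C+60*np.array([np.sin(t),-np.cos(t)]))
for n,z in(('top',(285,220,420,320)),('scene',(290,210,400,285))):
    im=np.load('pics/%s.npz'%n)['im'];x0,y0,x1,y1=z;sv('c_'+n,cv2.resize(im[y0:y1,x0:x1],None,fx=5,fy=5,interpolation=3))
E
python3 m.py; python3 -c "
import cv2,numpy as np
a=cv2.imread('pics/c_top.png');b=cv2.imread('pics/c_scene.png')
w=max(a.shape[1],b.shape[1]);f=lambda i:cv2.copyMakeBorder(i,0,0,0,w-i.shape[1],0)
c=np.vstack([f(a),f(b)]);k=600/c.shape[0];cv2.imwrite('pics/c.png',cv2.resize(c,None,fx=k,fy=k,interpolation=3))"
```

```text
top button [386.7 272.3] [551.4  23.1  81. ]
case60 ((559.9430541992188, 82.46649169921875), (186.0577850341797, 116.81439971923828), 80.92800903320312)
centre [559.9430542  82.4664917] yaw -9.071990966796875
0 button predicted [550.48253312  23.21703144]
180 button predicted [569.40357528 141.71595196]
scene button [374.5 226. ] [546.3  26.2  81. ]
```

View pics/c.png

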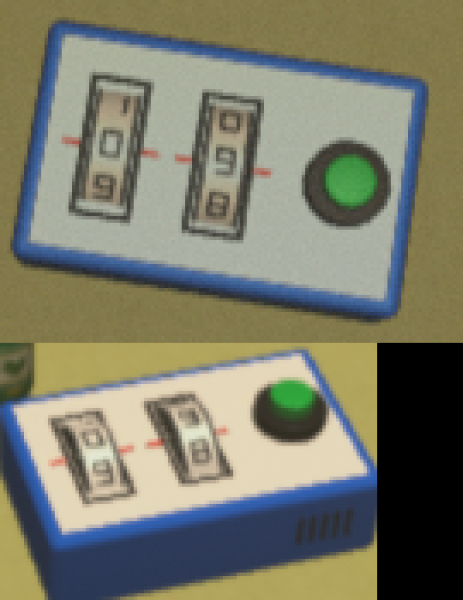

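The enlarged crops show 0 on top of the tens wheel and 9 on top of the units wheel, with the higher digits at the back. So tens needs 3 clicks to the front and units 4 clicks to the back. The measured button, (551,23), agrees with the one predicted from the case, (550,23). I now shut the fingers and turn the tool so that tool x points to the timer's front, staying within joint 6's range.

```bash
python3 -m pendant '0 0 0 0 0 -7.42 -1;0 0 0 0 0 -7.42 -1;0 0 0 0 0 -7.42 -1;0 0 0 0 0 -7.42 -1;0 0 0 0 0 -7.42 -1' 20
python3 -m pendant '0 0 0 0 0 -7.42 -1;0 0 0 0 0 -7.42 -1;0 0 0 0 0 -7.42 -1;0 0 0 0 0 -7.42 -1;0 0 0 0 0 -7.42 -1'
python3 -m pendant '0 0 0 0 0 -7.42 -1;0 0 0 0 0 -7.42 -1;0 0 0 0 0 -7.42 -1;0 0 0 0 0 -7.42 -1;0 0 0 0 0 -7.42 -1'
python3 -m pendant '0 0 0 0 0 -7.42 -1;0 0 0 0 0 -7.42 -1;0 0 0 0 0 -7.42 -1;0 0 0 0 0 -7.42 -1;0 0 0 0 0 -7.42 -1'
cat > w.py <<'E'
from h import *
a=np.radians(-9.07);C=np.array([560,82.5]);X=np.array([np.cos(a),np.sin(a)]);Y=np.array([-np.sin(a),np.cos(a)])
s=monitor.sense();M=R.from_quat(np.roll(s['eef_rot'],-1)).as_matrix();p=s['tool_pos']
print('t',s['t'],'tcp in timer frame x,y',[round(float((p[:2]-C)@v),1) for v in(X,Y)],'tip z',round(p[2]-17,2),'F',np.round(s['wrist_force'],2),'gap',round(float(s['finger_gap']),2),'yaw',np.degrees(np.arctan2(-M[1,0],-M[0,0])).round(2),'tilt',M[2,:2].round(3))
for n,q in(('tens',C+55*Y),('units',C),('button',C-60*Y)):
    print(n,'tool shift cm',(M.T@np.r_[q-p[:2],0]/10).round(2))
E
python3 w.py
```

```text
t: 0.6
tool_pos: [200.9, -484.7, 247.6]
eef_rot: [-0.001, 0.866, 0.499, 0.0]
wrist_force: [0.9, 0.2, 0.2]
finger_gap: 0.142
grasp_force: 0.0
t: 1.1
tool_pos: [200.8, -484.7, 247.6]
eef_rot: [-0.001, 0.663, 0.749, 0.0]
wrist_force: [0.6, 1.1, -0.1]
finger_gap: 0.002
grasp_force: 0.0
t: 1.6
tool_pos: [200.9, -484.7, 247.6]
eef_rot: [-0.0, 0.39, 0.921, 0.001]
wrist_force: [-0.7, -0.2, -0.5]
finger_gap: 0.002
grasp_force: 0.0
t: 2.1
tool_pos: [200.9, -484.7, 247.6]
eef_rot: [-0.0, 0.077, 0.997, 0.001]
wrist_force: [-0.1, 0.4, 0.1]
finger_gap: -0.004
grasp_force: 0.0
t 2.1 tcp in timer frame x,y [-265.2, -616.7] tip z 230.6 F [-0.11  0.41  0.1 ] gap -0.0 yaw -8.79 tilt [0.001 0.001]
tens tool shift cm [-26.85  67.04   0.07]
units tool shift cm [-2.683e+01  6.154e+01  6.000e-02]
button tool shift cm [-26.8   55.54   0.06]
```

```bash
python3 -m pendant '-1.86 4.39 0 0 0 0 -1;-1.86 4.39 0 0 0 0 -1;-1.86 4.39 0 0 0 0 -1;-1.86 4.39 0 0 0 0 -1;-1.86 4.39 0 0 0 0 -1'
python3 -m pendant '-1.86 4.39 0 0 0 0 -1;-1.86 4.39 0 0 0 0 -1;-1.86 4.39 0 0 0 0 -1;-1.86 4.39 0 0 0 0 -1;-1.86 4.39 0 0 0 0 -1' >/dev/null
python3 -m pendant '-1.86 4.39 0 0 0 0 -1;-1.86 4.39 0 0 0 0 -1;-1.86 4.39 0 0 0 0 -1;-1.86 4.39 0 0 0 0 -1;0 0 0 0 0 0 -1'
python3 -m pendant '0 0 2.7 0 0 0 -1;0 0 2.7 0 0 0 -1;0 0 2.7 0 0 0 -1;0 0 2.7 0 0 0 -1;0 0 2.7 0 0 0 -1'; python3 w.py
python3 - <<'E'
from h import *
im,d=vision.capture('scene');sv('s1',cv2.resize(im[120:300,220:440],None,fx=3,fy=3,interpolation=3))
E
```

```text
t: 2.6
tool_pos: [327.9, -281.2, 247.8]
eef_rot: [-0.0, 0.08, 0.997, 0.0]
wrist_force: [-0.2, -0.1, 0.4]
finger_gap: 0.001
grasp_force: 0.0
t: 3.6
tool_pos: [556.6, 85.4, 245.6]
eef_rot: [-0.001, 0.076, 0.997, 0.001]
wrist_force: [1.1, -0.8, -0.4]
finger_gap: 0.002
grasp_force: 0.0
t: 4.1
tool_pos: [554.4, 80.0, 111.8]
eef_rot: [-0.001, 0.08, 0.997, -0.0]
wrist_force: [0.3, -0.0, -0.2]
finger_gap: -0.001
grasp_force: 0.0
t 4.1 tcp in timer frame x,y [-5.1, -3.4] tip z 94.84 F [ 0.33 -0.01 -0.23] gap -0.0 yaw -9.13 tilt [ 0.001 -0.001]
tens tool shift cm [-0.51  5.84 -0.  ]
units tool shift cm [-0.51  0.34 -0.  ]
button tool shift cm [-0.52 -5.66  0.  ]
```

View pics/s1.png

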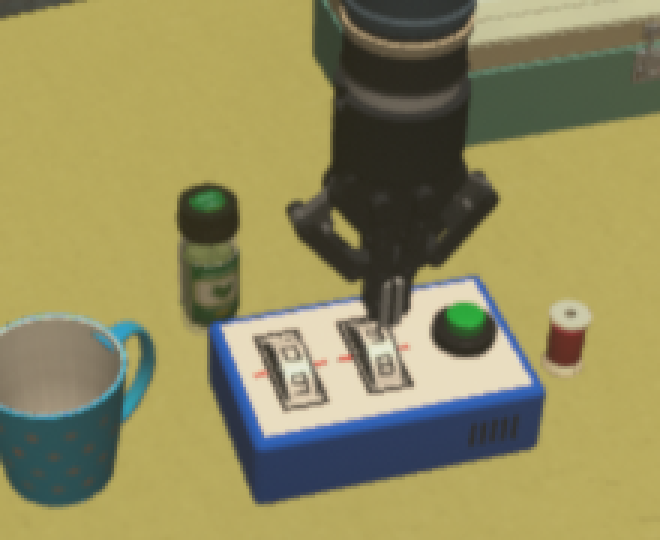

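The fingertip hangs just above the units wheel, at (385,310) in the crop, and nothing has been disturbed. I correct sideways and feel downwards.

```bash
python3 -m pendant '0.3 0.34 0.5 0 0 0 -1;0 0 0.5 0 0 0 -1;0 0 0.3 0 0 0 -1;0 0 0.1 0 0 0 -1;0 0 0 0 0 0 -1' >/dev/null; python3 w.py
python3 -m pendant '0 0 0.1 0 0 0 -1;0 0 0 0 0 0 -1;0 0 0.1 0 0 0 -1;0 0 0 0 0 0 -1;0 0 0 0 0 0 -1' | sed -n '2p;4p'
python3 -m pendant '0 0 0.1 0 0 0 -1;0 0 0 0 0 0 -1;0 0 0.1 0 0 0 -1;0 0 0 0 0 0 -1;0 0 0 0 0 0 -1' | sed -n '2p;4p'
```

```text
t 4.65 tcp in timer frame x,y [-6.8, 0.9] tip z 83.28 F [-0.55  0.08 -0.4 ] gap 0.0 yaw -9.09 tilt [-0.002  0.   ]
tens tool shift cm [-0.68  5.41  0.  ]
units tool shift cm [-0.68 -0.09  0.  ]
button tool shift cm [-0.68 -6.09 -0.  ]
tool_pos: [552.7, 84.5, 97.2]
wrist_force: [-0.2, 0.1, -0.1]
tool_pos: [552.7, 84.5, 95.2]
wrist_force: [0.2, 0.7, 0.4]
```

```bash
for i in 1; do python3 -m pendant '0 0 0.1 0 0 0 -1;0 0 0 0 0 0 -1;0 0 0.1 0 0 0 -1;0 0 0 0 0 0 -1;0 0 0 0 0 0 -1' | sed -n '2p;4p'; done
python3 -m pendant '0 0 0.1 0 0 0 -1;0 0 0 0 0 0 -1;0 0 0 0 0 0 -1;0 0 0 0 0 0 -1;0 0 0 0 0 0 -1' | sed -n '2p;4p'
```

```text
tool_pos: [552.9, 84.5, 93.4]
wrist_force: [0.6, 0.6, -0.2]
tool_pos: [553.0, 84.5, 92.7]
wrist_force: [-0.6, -0.2, 3.4]
```

```bash
python3 -m pendant '0 0 0.08 0 0 0 -1;0 0 0 0 0 0 -1;0 0 0 0 0 0 -1;0 0 0 0 0 0 -1;0 0 0 0 0 0 -1' | sed -n '2p;4p'
```

```text
tool_pos: [553.1, 84.6, 92.1]
wrist_force: [-1.5, -0.2, 5.0]
```

```bash
python3 -m pendant '-0.3 0 0.04 0 0 0 -1;-0.4 0 0 0 0 0 -1;-0.4 0 0 0 0 0 -1;-0.4 0 0 0 0 0 -1;-0.1 0 0 0 0 0 -1' | sed -n '2p;4p'
python3 w.py|head -1
python3 -m pendant '0 0 0 0 0 0 -1;0 0 -0.6 0 0 0 -1;0 0 -0.6 0 0 0 -1;1.6 0 0 0 0 0 -1;0 0 0 0 0 0 -1' | sed -n '2p;4p'
python3 w.py|head -1
python3 - <<'E'
from h import *
im,d=vision.capture('scene');sv('s2',cv2.resize(im[205:285,285:405],None,fx=5,fy=5,interpolation=3))
E
```

```text
tool_pos: [570.2, 81.8, 92.2]
wrist_force: [0.4, -0.5, 5.1]
t 7.65 tcp in timer frame x,y [10.2, 0.9] tip z 75.16 F [ 0.41 -0.46  5.07] gap -0.0 yaw -9.11 tilt [-0.003  0.   ]
tool_pos: [550.9, 84.9, 102.6]
wrist_force: [0.2, 0.3, -0.1]
t 8.15 tcp in timer frame x,y [-9.4, 0.9] tip z 85.6 F [ 0.16  0.34 -0.09] gap 0.0 yaw -9.06 tilt [ 0.003 -0.   ]
```

View pics/s2.png

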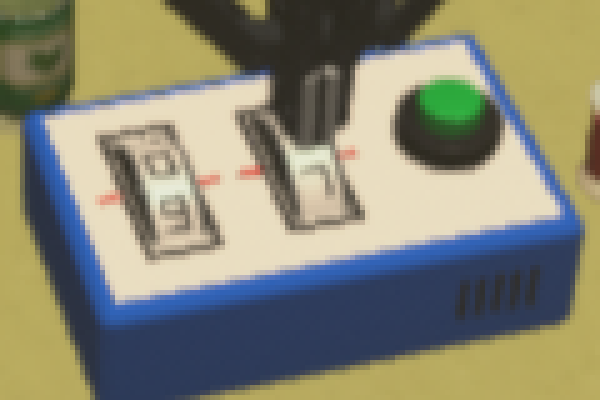

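The wheel's front face now shows 7, at (320,180) in the crop, so 8 is on top: exactly one click. I repeat the same stroke once and check forces.

```bash

python3 -m pendant '0 0 0.6 0 0 0 -1;0 0 0.6 0 0 0 -1;0 0 0 0 0 0 -1;0 0 0 0 0 0 -1;0 0 0 0 0 0 -1' | sed -n '2p;4p'; python3 w.py|head -1
python3 -m pendant '-0.3 0 0 0 0 0 -1;-0.4 0 0 0 0 0 -1;-0.4 0 0 0 0 0 -1;-0.4 0 0 0 0 0 -1;-0.1 0 0 0 0 0 -1' | sed -n '2p;4p'
python3 -m pendant '0 0 0 0 0 0 -1;0 0 -0.6 0 0 0 -1;0 0 -0.6 0 0 0 -1;1.6 0 0 0 0 0 -1;0 0 0 0 0 0 -1' | sed -n '2p;4p'
python3 - <<'E'
from h import *
im,d=vision.capture('scene');sv('s3',cv2.resize(im[205:285,285:405],None,fx=4,fy=4,interpolation=3))
E
```

```text
tool_pos: [553.7, 84.5, 92.0]
wrist_force: [-0.6, -0.9, 5.9]
t 8.7 tcp in timer frame x,y [-6.5, 0.9] tip z 75.01 F [-0.63 -0.86  5.92] gap -0.0 yaw -9.1 tilt [-0.002  0.   ]
tool_pos: [570.6, 81.7, 92.2]
wrist_force: [0.5, 0.3, 4.8]
tool_pos: [550.7, 84.8, 102.5]
wrist_force: [0.8, 0.4, 0.4]
```

View pics/s3.png

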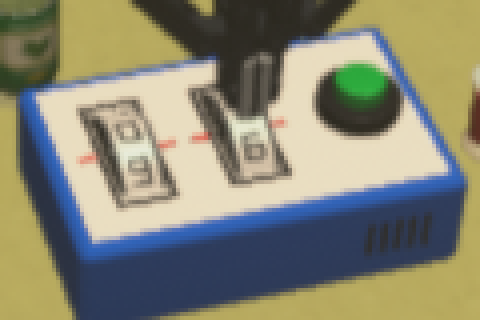

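The front face shows 6 at (255,148) in the crop, so 7 is on top. The stroke is repeatable, so I do it twice more, then move over to the tens wheel and look.

```bash

python3 -m pendant '0 0 0.6 0 0 0 -1;0 0 0.6 0 0 0 -1;0 0 0 0 0 0 -1;0 0 0 0 0 0 -1;0 0 0 0 0 0 -1' | sed -n '2p;4p'
python3 -m pendant '-0.3 0 0 0 0 0 -1;-0.4 0 0 0 0 0 -1;-0.4 0 0 0 0 0 -1;-0.4 0 0 0 0 0 -1;-0.1 0 0 0 0 0 -1' | sed -n '2p;4p'
python3 -m pendant '0 0 0 0 0 0 -1;0 0 -0.6 0 0 0 -1;0 0 -0.6 0 0 0 -1;1.6 0 0 0 0 0 -1;0 0 0 0 0 0 -1' | sed -n '2p;4p'
python3 -m pendant '0 0 0.6 0 0 0 -1;0 0 0.6 0 0 0 -1;0 0 0 0 0 0 -1;0 0 0 0 0 0 -1;0 0 0 0 0 0 -1' | sed -n '2p;4p'
python3 -m pendant '-0.3 0 0 0 0 0 -1;-0.4 0 0 0 0 0 -1;-0.4 0 0 0 0 0 -1;-0.4 0 0 0 0 0 -1;-0.1 0 0 0 0 0 -1' | sed -n '2p;4p'
python3 -m pendant '0 0 0 0 0 0 -1;0 0 -0.8 0 0 0 -1;0 0 -0.8 0 0 0 -1;0 2.7 0 0 0 0 -1;0 2.7 0 0 0 0 -1' | sed -n '2p;4p'
python3 -m pendant '0 0 0.2 0 0 0 -1;0 0 0.2 0 0 0 -1;0 0 0 0 0 0 -1;0 0 0 0 0 0 -1;0 0 0 0 0 0 -1' | sed -n '2p;4p'
python3 w.py|head -2
python3 - <<'E'
from h import *
im,d=vision.capture('scene');sv('s4',cv2.resize(im[205:285,285:405],None,fx=4,fy=4,interpolation=3))
E
```

```text
tool_pos: [553.7, 84.5, 92.0]
wrist_force: [-1.1, -0.2, 5.9]
tool_pos: [570.6, 81.7, 92.2]
wrist_force: [0.6, -0.4, 4.3]
tool_pos: [550.8, 84.8, 102.5]
wrist_force: [-0.7, -0.6, 0.7]
tool_pos: [553.6, 84.5, 91.9]
wrist_force: [-0.2, 0.3, 5.4]
tool_pos: [570.7, 81.7, 92.2]
wrist_force: [0.5, -0.0, 4.7]
tool_pos: [576.9, 135.3, 107.3]
wrist_force: [-0.0, 0.3, -0.2]
tool_pos: [577.0, 134.6, 103.1]
wrist_force: [-0.5, 0.2, 0.6]
t 13.25 tcp in timer frame x,y [8.6, 54.1] tip z 86.08 F [-0.49  0.2   0.59] gap -0.0 yaw -9.15 tilt [ 0. -0.]
tens tool shift cm [0.86 0.09 0.  ]
```

View pics/s4.png

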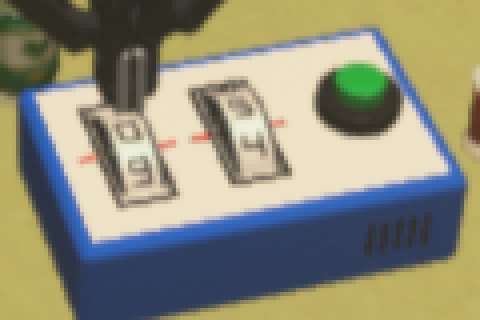

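The units wheel shows 5 on top with 4 in front, at (250,145). The finger is now over the tens wheel, which still shows 0. I feel for its height.

```bash

python3 -m pendant '0.1 0.1 0.5 0 0 0 -1;0 0 0.1 0 0 0 -1;0 0 0.1 0 0 0 -1;0 0 0 0 0 0 -1;0 0 0 0 0 0 -1' | sed -n '2p;4p'
python3 -m pendant '0 0 0.1 0 0 0 -1;0 0 0 0 0 0 -1;0 0 0 0 0 0 -1;0 0 0 0 0 0 -1;0 0 0 0 0 0 -1' | sed -n '2p;4p'
python3 -m pendant '0 0 0.1 0 0 0 -1;0 0 0 0 0 0 -1;0 0 0 0 0 0 -1;0 0 0 0 0 0 -1;0 0 0 0 0 0 -1' | sed -n '2p;4p'
python3 -m pendant '0 0 0.1 0 0 0 -1;0 0 0 0 0 0 -1;0 0 0 0 0 0 -1;0 0 0 0 0 0 -1;0 0 0 0 0 0 -1' | sed -n '2p;4p'
```

```text
tool_pos: [576.3, 136.5, 96.1]
wrist_force: [0.4, -0.4, 0.1]
tool_pos: [576.3, 136.5, 95.1]
wrist_force: [-1.0, 0.5, 0.2]
tool_pos: [576.3, 136.5, 94.1]
wrist_force: [0.2, 0.3, 0.3]
tool_pos: [576.3, 136.5, 93.1]
wrist_force: [-0.7, -0.1, -0.3]
```

```bash

python3 -m pendant '0 0 0.1 0 0 0 -1;0 0 0 0 0 0 -1;0 0 0 0 0 0 -1;0 0 0 0 0 0 -1;0 0 0 0 0 0 -1' | sed -n '2p;4p'
python3 -m pendant '0 0 0.1 0 0 0 -1;0 0 0 0 0 0 -1;0 0 0 0 0 0 -1;0 0 0 0 0 0 -1;0 0 0 0 0 0 -1' | sed -n '2p;4p'
python3 -m pendant '0 0 0.1 0 0 0 -1;0 0 0 0 0 0 -1;0 0 0 0 0 0 -1;0 0 0 0 0 0 -1;0 0 0 0 0 0 -1' | sed -n '2p;4p'
```

```text
tool_pos: [576.3, 136.5, 92.1]
wrist_force: [0.2, -0.2, -0.4]
tool_pos: [576.5, 136.5, 91.3]
wrist_force: [0.4, 0.3, 0.8]
tool_pos: [576.5, 136.5, 90.5]
wrist_force: [0.0, 0.0, 3.8]
```

```bash

python3 -m pendant '0 0 0.12 0 0 0 -1;0 0 0 0 0 0 -1;0 0 0 0 0 0 -1;0 0 0 0 0 0 -1;0 0 0 0 0 0 -1' | sed -n '2p;4p'
python3 -m pendant '0.3 0 0 0 0 0 -1;0.4 0 0 0 0 0 -1;0.4 0 0 0 0 0 -1;0.4 0 0 0 0 0 -1;0.1 0 0 0 0 0 -1' | sed -n '2p;4p'
python3 -m pendant '0 0 0 0 0 0 -1;0 0 -0.6 0 0 0 -1;0 0 -0.6 0 0 0 -1;-1.6 0 0 0 0 0 -1;0 0 0 0 0 0 -1' | sed -n '2p;4p'
python3 - <<'E'
from h import *
im,d=vision.capture('scene');sv('s5',cv2.resize(im[205:285,285:405],None,fx=4,fy=4,interpolation=3))
E
```

```text
tool_pos: [576.6, 136.5, 89.8]
wrist_force: [-0.8, -0.2, 5.9]
tool_pos: [560.7, 139.0, 89.8]
wrist_force: [-0.8, 0.3, 5.8]
tool_pos: [577.5, 136.1, 100.9]
wrist_force: [0.1, -0.5, -0.4]
```

View pics/s5.png

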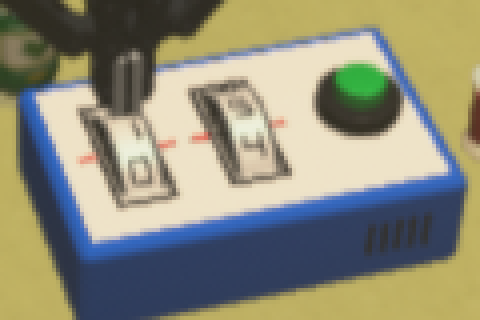

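The tens wheel now has 1 on top and 0 in front, at (140,170). I do two more identical strokes, then lift and move to the button, about 115 mm along -y. The finger stays well above it until I have looked.

```bash

python3 -m pendant '0 0 0.6 0 0 0 -1;0 0 0.6 0 0 0 -1;0 0 0 0 0 0 -1;0 0 0 0 0 0 -1;0 0 0 0 0 0 -1' | sed -n '2p;4p'
python3 -m pendant '0.3 0 0 0 0 0 -1;0.4 0 0 0 0 0 -1;0.4 0 0 0 0 0 -1;0.4 0 0 0 0 0 -1;0.1 0 0 0 0 0 -1' | sed -n '2p;4p'
python3 -m pendant '0 0 0 0 0 0 -1;0 0 -0.6 0 0 0 -1;0 0 -0.6 0 0 0 -1;-1.6 0 0 0 0 0 -1;0 0 0 0 0 0 -1' | sed -n '2p;4p'
python3 -m pendant '0 0 0.6 0 0 0 -1;0 0 0.6 0 0 0 -1;0 0 0 0 0 0 -1;0 0 0 0 0 0 -1;0 0 0 0 0 0 -1' | sed -n '2p;4p'
python3 -m pendant '0.3 0 0 0 0 0 -1;0.4 0 0 0 0 0 -1;0.4 0 0 0 0 0 -1;0.4 0 0 0 0 0 -1;0.1 0 0 0 0 0 -1' | sed -n '2p;4p'
python3 -m pendant '0 0 0 0 0 0 -1;0 0 -1 0 0 0 -1;0 0 -1 0 0 0 -1;-0.3 -2.9 0 0 0 0 -1;-0.3 -2.9 0 0 0 0 -1' | sed -n '2p;4p'
python3 -m pendant '-0.1 -2.9 0 0 0 0 -1;-0.1 -2.9 0 0 0 0 -1;0 0 0 0 0 0 -1;0 0 0 0 0 0 -1;0 0 0 0 0 0 -1' | sed -n '2p;4p'
python3 w.py
python3 - <<'E'
from h import *
im,d=vision.capture('scene');sv('s6',cv2.resize(im[205:285,285:405],None,fx=4,fy=4,interpolation=3))
E
```

```text
tool_pos: [576.4, 136.6, 90.0]
wrist_force: [-1.4, 0.7, 6.2]
tool_pos: [559.9, 139.2, 89.7]
wrist_force: [-1.5, -1.3, 6.6]
tool_pos: [577.3, 136.2, 100.8]
wrist_force: [0.5, -0.2, 0.3]
tool_pos: [576.3, 136.6, 89.9]
wrist_force: [-0.6, -0.3, 6.2]
tool_pos: [560.1, 139.2, 89.8]
wrist_force: [-0.6, -0.3, 4.8]
tool_pos: [557.5, 80.9, 109.8]
wrist_force: [0.7, -0.5, -0.7]
tool_pos: [550.1, 23.9, 109.0]
wrist_force: [0.8, 0.1, -0.2]
t 21.85 tcp in timer frame x,y [-0.5, -59.4] tip z 92.04 F [ 0.76  0.1  -0.21] gap 0.0 yaw -9.06 tilt [0.    0.001]
tens tool shift cm [-5.000e-02  1.144e+01  1.000e-02]
units tool shift cm [-0.05  5.94  0.  ]
button tool shift cm [-0.05 -0.06 -0.  ]
```

View pics/s6.png

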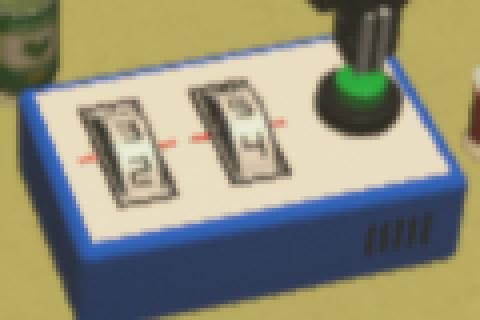

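The wheels read 3 (2 in front) and 5 (4 in front), and the finger is centred over the green button at (360,80). I press gradually and watch the force.

```bash

python3 -m pendant '0 0 0.5 0 0 0 -1;0 0 0.5 0 0 0 -1;0 0 0.1 0 0 0 -1;0 0 0.1 0 0 0 -1;0 0 0 0 0 0 -1' | sed -n '2p;4p'
python3 -m pendant '0 0 0.1 0 0 0 -1;0 0 0.1 0 0 0 -1;0 0 0.1 0 0 0 -1;0 0 0 0 0 0 -1;0 0 0 0 0 0 -1' | sed -n '2p;4p'
python3 -m pendant '0 0 0.1 0 0 0 -1;0 0 0 0 0 0 -1;0 0 0 0 0 0 -1;0 0 0 0 0 0 -1;0 0 0 0 0 0 -1' | sed -n '2p;4p'
```

```text
tool_pos: [549.9, 23.7, 97.0]
wrist_force: [-0.5, 0.7, 1.1]
tool_pos: [550.1, 23.4, 94.2]
wrist_force: [-2.0, 2.9, 4.2]
tool_pos: [550.2, 23.3, 93.1]
wrist_force: [-2.6, 2.7, 5.1]
```

```bash

python3 -m pendant '0 0 0.1 0 0 0 -1;0 0 0 0 0 0 -1;0 0 0 0 0 0 -1;0 0 0 0 0 0 -1;0 0 0 0 0 0 -1' | sed -n '2p;4p'
```

```text
tool_pos: [550.2, 23.4, 93.0]
wrist_force: [-3.3, 3.1, 8.6]
```

The reading stalls at 93.0 mm while the force rises from 5 to 8.6 N, so the button is on its stop. I lift off and check.

```bash

python3 -m pendant '0 0 -0.5 0 0 0 -1;0 0 -1 0 0 0 -1;0 0 -2 0 0 0 -1;0 0 -4 0 0 0 -1;0 0 -4 0 0 0 -1' | sed -n '2p;4p'
python3 -m pendant '0 0 0 0 0 0 -1;0 0 0 0 0 0 -1;0 0 0 0 0 0 -1;0 0 0 0 0 0 -1;0 0 0 0 0 0 -1' | sed -n '1,2p;4p'
python3 - <<'E'
from h import *
im,d=vision.capture('scene');sv('s7',cv2.resize(im[120:300,200:440],None,fx=3,fy=3,interpolation=3))
E
```

```text
tool_pos: [549.0, 22.3, 206.4]
wrist_force: [0.3, -0.2, 0.6]
t: 24.9
tool_pos: [549.1, 23.1, 205.0]
wrist_force: [0.4, -0.3, -0.5]
```

View pics/s7.png

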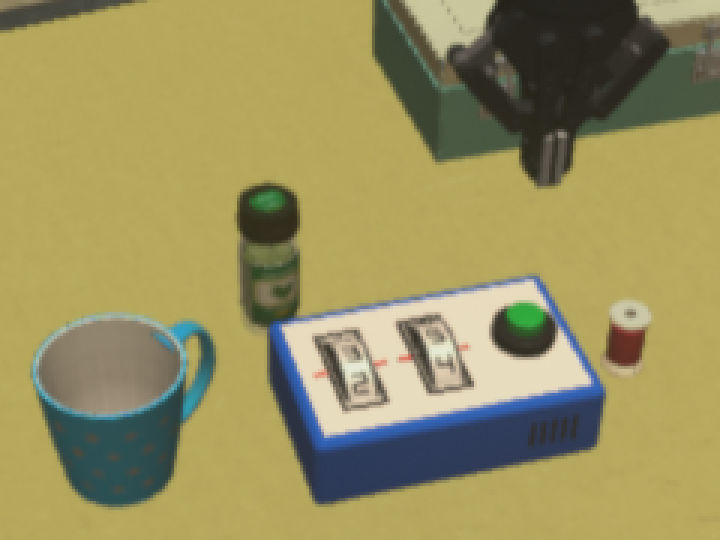

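The wheels show 3 and 5 at (352,360) and (438,345), and the button is up again at (524,318). The arm is clear, and the mug, jar and spool stand where they were, so I hand the job in.

```bash
python3 -c "
from rig import env
print(env.job_done())"
```

```text
the job is handed in; nothing more can be done
None
```

The timer is set to 35, the start button was pressed to its stop and is up again, the mug, jar and spool stand where they were, and the job is handed in (no verdict was returned).

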